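Rescue the tipped sample bottle from the photo turntable

ROBOT

A 6-joint arm with a two-finger parallel gripper is mounted at the origin on the work surface. World frame = base frame: x ahead of the robot, y to its left, z up, the work surface at z = 0. Lengths are in mm, angles in degrees, forces in N, time in s.
With the tool pointing down it reaches from about 350 to 850 mm from the base axis. Payload 8.1 kg.
Tool frame: the origin (TCP) lies midway between the tips of the shut fingers; the grasp point (between the pads) lies 19 mm behind it (hold_point_z is the distance from the TCP to the grasp point, in mm); z points along the fingers, y is the direction in which the jaws open and shut (so a half turn about z gives the same grasp; the last joint's range is limited). The gripper opens to 85 mm and grips with 20 to 120 N. Pads are 22 mm wide; open, the fingers measure 114 mm over their backs; the gripper's body (76 mm by 85 mm) begins 54 mm behind the grasp point. The pads swing forward as they close: fully open they stand 13 mm farther back than shut.
Start: joints at [66.899, 7.471, 85.268, -0, 87.261, -4.893], TCP at [187.465, 569.967, 231.292] pointing down, gripper open.
Joint ranges: [-169.43, 169.43], [-51.17, 129.36], [1.28, 143.12], [-76.62, 256.62], [0, 156.53], [-152.29, 152.29]. Speed limits (degrees/s): [136.94, 136.94, 159.86, 180, 180, 180].

INTERFACE

Orientations are given as [roll, pitch, yaw] about the fixed x, y, z axes, in that order (R = Rz(yaw) Ry(pitch) Rx(roll)).
In Python, from bench import sense, snapshot, camera_params, hand_in, hold_point_z gives the robot as it stands.
- The arm moves only by the tool servo_tool, never from a script. Its argument "motion" is a list of rows, each a list of 7 numbers: the finger opening in mm, from 0 to 85.4, then the shift along the tool's x, y, z in mm, then the turn, a rotation vector about the tool's x, y, z in rad. A call has 1 to 10 rows; each row shifts and turns the pose as measured when the row begins, along the tool's axes as they then stand; what a row does not reach is not made up. A row lasts 1/10 s, in which the tool goes at most 50 mm and 8.59 degrees, less where a joint would pass 70% of its speed; a pose out of reach is approached as far as the arm can. A call with a gripper value outside its range is refused whole. The fingers move at their own pace and stop on an object; "force" is the grip in N (left out, the last holds). Time passes only in rows, so rows that do not move let the fingers close. It gives the time, the measured TCP pose, the force and the opening at its end, in the units of the state.
- sense(): the state, without advancing time (a new reading comes with each control period).
- snapshot(name): name is "scene" or "top"; returns the picture (480x640x3 uint8, blue, green, red); there is no depth.
- camera_params(name): a dict with "fx", "fy", "cx", "cy" (pixels), "R" (3x3) and "t" (3): a world point X has camera coordinates R X + t. Camera axes: x right, y down, z forward; pixel columns grow to the right and rows downward; lengths in mm; the calibration is good to about 2 mm. A picture is of the moment at which its call begins. camera_params takes no time and is no camera call.
- hand_in(): hands the job in, once; it reports no verdict.
The state is a dict: "time": time; "joint_pos": joint angles; "qd": joint speeds; "joint_efforts": joint torques, N m; "tool_pos": TCP position; "tcp_rot": TCP orientation; "ft_force": force on the tool from outside, world axes, zero at the start; "wrist_torque": the same for the moment, N m; "finger_gap": finger opening in mm.
Only numpy, scipy, OpenCV 4.12 (cv2) and the standard library are available. Lean on these libraries where they do the work, as an engineer would, in place of code of your own. Each camera call takes 0.05 s, during which the arm holds its last target. There are 200 camera calls.

TASK

One amber bottle has tipped over on the freely spinning photo turntable: lift it off and carry it straight over to the sloped wooden rest, without letting it come down on the table. Lower it all the way into the rest before letting go, lying along the two V supports with the cap uphill and the base up against the foot stop. The two jars must stay standing on the turntable (which may turn), and leave the brush, the weight and the loupe where they are.

Things in the scene. Friction and masses are not known exactly. Their poses are not given: they have to be found in the camera images.
- bottle: Amber glass bottle with a paper band, the only thing lying on its side on the turntable; 130 mm long, about 0.2 kg. Round body 50 mm in diameter and 90 mm long, then a short neck and a black cap 36 mm in diameter. Origin on its axis, 50 mm from the base, at the place to grip (25 mm above whatever it lies on). Own x axis runs along the bottle from base to cap; it may be rolled to any angle about x.
- bottle_cap (a point): Centre of the outer face of the bottle's cap, 80 mm from the bottle's origin along its x axis.
- turntable: Foot of the turntable, fixed to the table; origin on the spin axis at table height. On it a grey round platter 310 mm in diameter, 14 mm thick, its flat top 36 mm above the table, turns freely about the vertical at the slightest push.
- platter (a joint): Angle of the platter in rad, anticlockwise from above; it has no stops in practice and no drive.
- jar_a: Squat amber jar with black cap standing on the turntable, 58 mm in diameter, 72 mm high; origin at the centre of its underside, z up along its axis.
- jar_b: A second jar, the same as jar_a.
- rest: Wooden bottle rest, fixed to the table: base board 150 x 90 x 12 mm, a sloping bar on two posts. Origin at the centre of the underside; own x axis is the horizontal direction in which the rest slopes upward.
- bed: Sloping top of the rest. Origin: where the bottle's origin lies when properly seated (99 mm above the table). x points up the slope along the seated bottle's axis (0.28 rad above level), y across, z square to the slope. Two V supports, each 10 mm long along x, 76 mm wide over all, at x = -34 and +30 mm; between them it is open down to a bar 43 mm below the axis.
- foot_stop (a point): Middle of the foot stop's face, at the low end of the sloping top, 50 mm down the slope from the bed's origin on the seated bottle's axis. The stop is a plate 50 mm wide, 8 mm thick, its upper edge 7 mm above that axis. The V supports' sides lean 45 degrees and touch the bottle 18 mm below and 18 mm to either side of its axis; their outer cheeks reach 38 mm to either side.
- brush: Brush 170 mm long lying on the table beside the rest; origin under its middle.
- weight: Round steel paperweight with a knob, 52 mm in diameter, 46 mm high, on the table beside the rest; origin at the centre of its underside.
- loupe: Black magnifying loupe, 48 mm in diameter, 45 mm high, standing on the table; origin at the centre of its underside.
Mind the look-alikes: they are no part of the job. Of the things that look like the rest, the smaller one is meant.

How it is judged (in metres and radians):
On the way, in this order (a step that is already met when the one before it is completed fails the run):
1. the bottle is held by the fingers and clear of the turntable, its origin above 100 mm (height (world z) of bottle above 0.1 m and contact force between the fingers and bottle above 0.5 N and contact force between bottle and turntable below 0.01 N), for 0.2 s.
2. the bottle lies in the rest, cap uphill and against the foot stop, while still held by the fingers (x of bottle in the frame of bed between -0.006 and 0.01 m and y of bottle in the frame of bed between -0.006 and 0.006 m and z of bottle in the frame of bed between -0.006 and 0.006 m and angle between the x axis of bottle and the x axis of bed, either way round below 0.12 rad and x of bottle_cap in the frame of bed above 0.06 m and contact force between the fingers and bottle above 0.5 N), for 0.1 s.
At the end, for the whole second after the job is handed in: Bottle at rest in the rest, cap uphill: within 6 mm of its seat across and square to the slope, base within 10 mm of the foot stop, axis within 0.12 rad of the slope. Both jars upright (within 0.2 rad), centres within 145 mm of the spin axis (x of bottle in the frame of bed between -0.006 and 0.01 m and y of bottle in the frame of bed between -0.006 and 0.006 m and z of bottle in the frame of bed between -0.006 and 0.006 m and angle between the x axis of bottle and the x axis of bed, either way round below 0.12 rad and x of bottle_cap in the frame of bed above 0.06 m and linear speed of bottle below 0.02 m/s and angle between each of jar_a, jar_b's own z axis and vertical below 0.2 rad and horizontal distance between each of jar_a, jar_b and turntable below 0.145 m); the robot touches nothing.
It fails at once if the bottle comes down on the table (its origin below 45 mm) (height (world z) of bottle below 0.045 m).
It fails at once if a jar tips by more than 0.4 rad (angle between any of jar_a, jar_b's own z axis and vertical above 0.4 rad).
It fails at once if the brush, the weight or the loupe is moved by more than 40 mm (distance of any of brush, weight, loupe from where it was at the start of the episode above 0.04 m).
It also fails if it takes over 56 s, if anything falls off the work surface, if the arm or the gripper's body presses on something with over 40 N, if the wrist force passes 120 N, or if a joint passes its speed limit or range.

## Working session

There is one attempt and no reset: what is moved stays moved. The work goes in short steps, Python scripts to look and compute and a tool call to move; the robot and the scene stay as the last step left them, time stands still between calls to the robot, and variables do not carry over. Pictures are saved under pics/ and viewed, about 8 in all and at most 12, crops included, and the job is handed in when it is done.

Besides the shell and the picture viewer there is one more tool, called as a command line: name --pt "numbers of a row" for each row, then --argument value for the rest. servo_tool: Moves the arm, as the interface text tells. Its arguments: {"type":"object","properties":{"motion":{"type":"array"},"force":{"type":"number"}},"required":["motion"]}

```bash
mkdir -p pics && python3 - <<'E'
from bench import *
import cv2
for n in("scene","top"):
    cv2.imwrite(f"pics/{n}0.png",snapshot(n)); p=camera_params(n); print(n,p)
print(sense(),hold_point_z if not callable(hold_point_z) else hold_point_z())
E
```

```text
scene {'fx': 457.7968162962903, 'fy': 457.7968162962903, 'cx': 318.77976736436415, 'cy': 243.1031181475823, 'R': array([[ 0.27787665,  0.96060022, -0.00563735],
       [ 0.79887861, -0.23434577, -0.55396301],
       [-0.53345808,  0.14942983, -0.83252219]]), 't': array([-117.63162566, -332.19855937, 1421.11947604])}
top {'fx': 616.2594851240624, 'fy': 616.2594851240624, 'cx': 324.76476303817424, 'cy': 239.22746119304563, 'R': array([[-2.03862390e-03, -9.99997883e-01,  2.78562094e-04],
       [-9.92169525e-01,  1.98787714e-03, -1.24882671e-01],
       [ 1.24881853e-01, -5.30969619e-04, -9.92171478e-01]]), 't': array([ -25.02313142,  519.74556725, 1327.78200176])}
{'time': 0.1, 'joint_pos': array([ 6.68988397e+01,  7.50984329e+00,  8.53251691e+01, -3.38491584e-04,
        8.72617941e+01, -4.89376204e+00]), 'qd': array([-0.06645493, -0.06939125, -0.15911843,  0.03119801, -0.06362265,
        0.03145072]), 'joint_efforts': array([ 7.34950427e-04, -5.70947492e+01, -5.01943874e+01, -2.29605948e-04,
        8.05071410e-03, -1.05046972e-04]), 'tool_pos': array([187.26148305, 569.49210275, 230.33870274]), 'tcp_rot': array([-1.79903518e+02, -7.92156681e-03,  1.61792612e+02]), 'ft_force': array([-0.62442407,  0.35045835, -1.03704891]), 'wrist_torque': array([-0.00035134, -0.03704331, -0.03097249]), 'finger_gap': 85.30337031365009} 18.700000000000003
```

View pics/scene0.png

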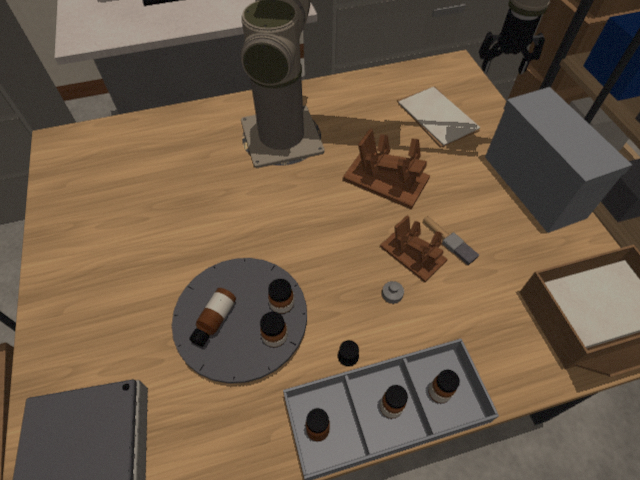

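View pics/top0.png

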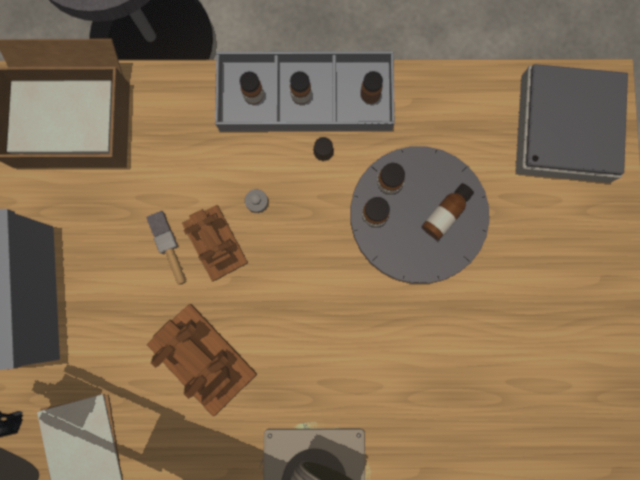

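Both views are clear. The bottle is at top (447,213) with its cap toward the upper right. The jars are at (391,178) and (376,211), and the small rest is at (215,242). The larger rest at (200,360) is a decoy. Next I'll enlarge the rest and the bottle.

```bash
cat > h.py <<'E'
import numpy as np
from bench import *
def ray(n,u,v,z):
    p=camera_params(n);R=np.array(p["R"]);t=np.array(p["t"])
    d=R.T@np.array([(u-p["cx"])/p["fx"],(v-p["cy"])/p["fy"],1]);c=-R.T@t
    return c+d*(z-c[2])/d[2]
def proj(n,X):
    p=camera_params(n);c=np.array(p["R"])@np.array(X,float)+np.array(p["t"])
    return np.array([p["fx"]*c[0]/c[2]+p["cx"],p["fy"]*c[1]/c[2]+p["cy"]])
E
python3 - <<'E'
from h import *
import cv2
s=cv2.imread("pics/scene0.png");t=cv2.imread("pics/top0.png")
def crop(im,x,y,w,h,k): return cv2.resize(im[y:y+h,x:x+w],None,fx=k,fy=k,interpolation=cv2.INTER_CUBIC)
a=np.vstack([np.hstack([crop(s,375,210,80,70,5),crop(t,178,198,80,70,5)]),
 np.hstack([crop(s,180,285,80,50,5),crop(t,410,180,80,50,5)])])
a=np.clip(a.astype(float)*1.5,0,255).astype(np.uint8)
cv2.imwrite("pics/crop1.png",a)
for q in [(447,213),(391,178),(376,211)]: print(ray("top",*q,61 if q[0]>400 else 108))
hsv=cv2.cvtColor(t,cv2.COLOR_BGR2HSV)
# platter ellipse
m=((hsv[...,1]<60)&(hsv[...,2]>50)).astype(np.uint8); m[:, :340]=0;m[:,500:]=0;m[:135]=0;m[300:]=0
c=max(cv2.findContours(m,0,1)[0],key=cv2.contourArea);e=cv2.fitEllipse(cv2.convexHull(c));print("platter",e,ray("top",*e[0],36))
E
```

```text
[ 573.02032826 -291.76084696   61.        ]
[ 640.16591085 -166.09277446  108.        ]
[ 569.62500739 -133.55646914  108.        ]
platter ((419.313232421875, 214.4691162109375), (135.82908630371094, 138.61984252929688), 114.69719696044922) [ 574.07116698 -235.43466402   36.        ]
```

View pics/crop1.png

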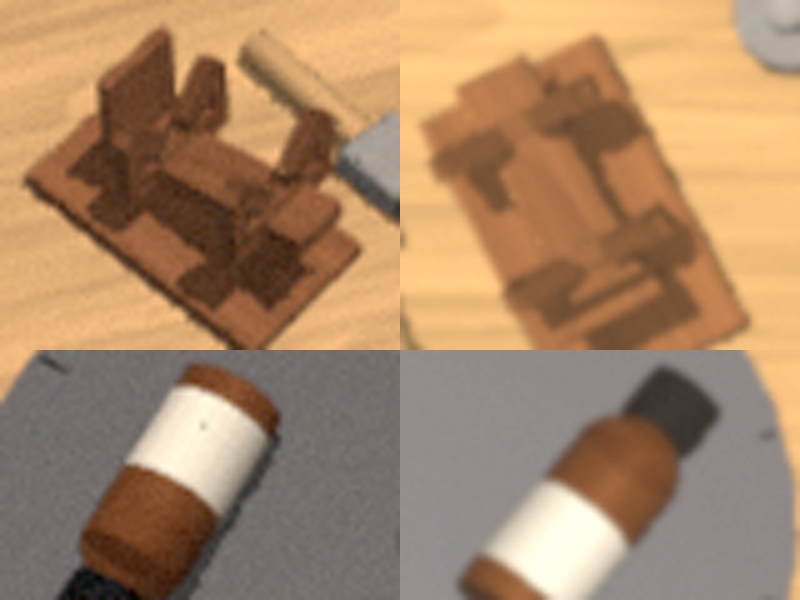

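```bash
python3 - <<'E'
from h import *
import cv2
S=lambda x,y:(375+x/5-.4,210+y/5-.4); T=lambda x,y:(178+(x-400)/5-.4,198+y/5-.4)
for n,q,z in [("top",T(600,37),12),("top",T(748,325),12),("top",T(422,125),12),("scene",S(25,180),12),("scene",S(360,247),12),("scene",S(265,347),12),
  ("scene",S(102,80),92),("scene",S(170,30),91)]: print(n,q,ray(n,*q,z).round(1))
b=lambda x,y:(410+(x-400)/5-.4,180+(y-350)/5-.4)
# bottle: colour masks in top and scene -> axis
def mask(im,box):
    h=cv2.cvtColor(im,cv2.COLOR_BGR2HSV); x,y,w,hh=box
    amber=((h[...,1]>130)); white=(h[...,2]>140)&(h[...,1]<60)
    blk=h[...,2]<55
    out={}
    for k,m in (("amber",amber),("white",white),("cap",blk)):
        z=np.zeros(m.shape,np.uint8); z[y:y+hh,x:x+w]=m[y:y+hh,x:x+w]
        out[k]=cv2.minAreaRect(max(cv2.findContours(z,0,1)[0],key=cv2.contourArea)) if z.any() else None
    return out
for n,box in(("top",(415,180,65,65)),("scene",(185,283,55,68))):
    im=cv2.imread(f"pics/{n}0.png"); o=mask(im,box)
    for k in o: print(n,k,o[k],ray(n,*o[k][0],61).round(1) if o[k] else "")
E
```

```text
top (217.6, 205.0) [600.6 215.6  12. ]
top (247.2, 262.6) [470.1 147.   12. ]
top (182.0, 222.6) [560.6 294.9  12. ]
scene (379.6, 245.6) [475.6 148.1  12. ]
scene (446.6, 259.0) [561.3 296.2  12. ]
scene (427.6, 279.0) [601.1 226.9  12. ]
scene (395.0, 225.6) [478.4 178.   92. ]
scene (408.6, 215.6) [458.8 221.9  91. ]
top amber ((454.7073669433594, 202.8658447265625), (19.99024200439453, 19.209373474121094), 38.65980911254883) [ 595.3 -309.1   61. ]
top white ((441.72125244140625, 218.43438720703125), (19.077495574951172, 19.461605072021484), 39.80556869506836) [ 561.1 -280.    61. ]
top cap ((464.270263671875, 191.37835693359375), (15.439507484436035, 11.910476684570312), 36.02737045288086) [ 620.8 -330.7   61. ]
scene amber ((208.40000915527344, 321.79998779296875), (22.0, 24.800003051757812), 36.869895935058594) [ 587.5 -301.1   61. ]
scene white ((218.46153259277344, 302.19232177734375), (16.37258529663086, 18.729244232177734), 29.744882583618164) [ 546.1 -272.    61. ]
scene cap ((213.48085021972656, 320.520751953125), (23.570232391357422, 62.288719177246094), 42.709388732910156) [ 587.6 -289.9   61. ]
```

```bash
python3 - <<'E'
from h import *
import cv2
t=cv2.imread("pics/top0.png");s=cv2.imread("pics/scene0.png")
h=cv2.cvtColor(t,cv2.COLOR_BGR2HSV)
m=((h[...,1]>110)|(h[...,2]>140)|(h[...,2]<62)).astype(np.uint8);z=np.zeros_like(m);z[180:245,418:478]=m[180:245,418:478]
c=max(cv2.findContours(z,0,1)[0],key=cv2.contourArea)[:,0]
P=np.array([ray("top",*q,61)[:2] for q in c.astype(float)])
y=np.radians(-40.3);u=np.array([np.cos(y),np.sin(y)]);v=np.array([-u[1],u[0]])
a=P@u;b=P@v;print("along",a.min(),a.max(),a.max()-a.min(),"across",b.min(),b.max())
for f in (.5,): 
    o=u*((a.min()+a.max())/2-15)+v*(b.min()+b.max())/2; print("bottle origin",o)
# overlay of bed points
yw=np.radians(27.3);ux=np.array([np.cos(yw),np.sin(yw),0]);vy=np.array([-ux[1],ux[0],0]);k=np.array([0,0,1.])
bx=np.cos(.28)*ux+np.sin(.28)*k;bz=-np.sin(.28)*ux+np.cos(.28)*k
o=np.array([516.5,221.5,99]);B=lambda x,y,z:o+x*bx+y*vy+z*bz
lines=[[B(-50,-25,7),B(-50,25,7)],[B(-58,-25,7),B(-58,25,7)],[B(-50,0,0),B(40,0,0)]]
for x in(-39,-29,25,35):
    lines+=[[B(x,-38,2),B(x,-18,-18)],[B(x,38,2),B(x,18,-18)]]
out=[]
for n,im,x0,y0 in(("scene",s,375,205),("top",t,178,198)):
    c=cv2.resize(im[y0:y0+80,x0:x0+80],None,fx=5,fy=5,interpolation=cv2.INTER_CUBIC);c=np.clip(c*1.6,0,255).astype(np.uint8)
    for i,l in enumerate(lines):
        p=[tuple(int(w) for w in (proj(n,q)-[x0,y0]+.5)*5) for q in l]; cv2.line(c,*p,[(0,255,255),(0,255,0),(255,0,255)][i] if i<3 else (255,80,0),1)
    out.append(c)
cv2.imwrite("pics/ov1.png",np.hstack(out))
E
```

```text
along 565.2993839616408 701.6326516636507 136.33326770200983 across 127.04566641847195 171.63092257293516
bottle origin [ 568.27492735 -286.12191167]
```

View pics/ov1.png

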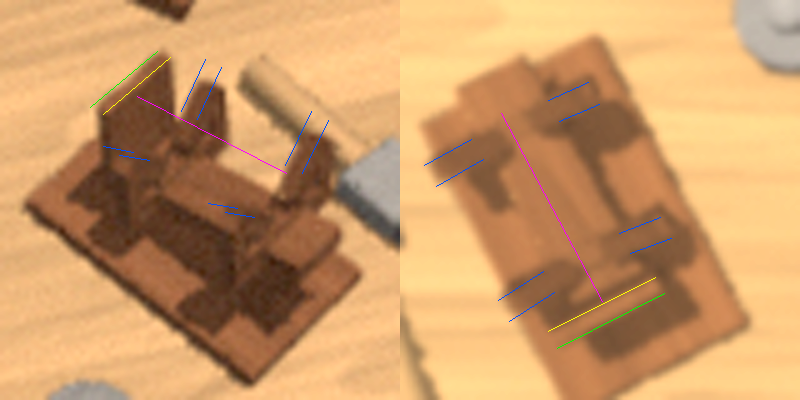

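```bash
python3 - <<'E'
from h import *
S=lambda x,y:(375+x/5-.4,205+y/5-.4); T=lambda x,y:(178+(x-400)/5-.4,198+y/5-.4)
yw=np.radians(27.3);u=np.array([np.cos(yw),np.sin(yw)]);v=np.array([-u[1],u[0]])
c=np.array([516.5,221.5])
for n,nm,q,z in [("top","bar end L",T(457,90),72),("top","bar end R",T(525,55),72),
 ("scene","bar end L",S(302,268),72),("scene","bar end R",S(340,232),72),
 ("scene","stop front R",S(103,113),92),("scene","stop front L",S(173,62),92),
 ("top","stop?",T(605,285),92)]:
    X=ray(n,*q,z)[:2]-c;print(n,nm,(X@u).round(1),(X@v).round(1))
E
```

```text
top bar end L 65.0 16.7
top bar end R 65.3 -16.0
scene bar end L 67.2 -11.7
scene bar end R 67.0 17.5
scene stop front R -50.3 -24.5
scene stop front L -46.9 23.9
top stop? -43.4 -4.8
```

Bed origin comes out near (517,223,99) with yaw 27.3°, uphill toward +x,+y. In the overlay the foot stop and bar end agree to about 3 mm. The bottle origin is about (568,-286,61), with the cap heading -40.3°. I'll start the approach.

servo_tool --pt "85 0 0 -10 0 0 0.129" --pt "85 0 0 -10 0 0 0.129" --pt "85 0 0 -10 0 0 0.129" --pt "85 -36 -17.3 0 0 0 0" --pt "85 -36 -17.3 0 0 0 0" --pt "85 -36 -17.3 0 0 0 0" --pt "85 -36 -17.3 0 0 0 0" --pt "85 -36 -17.3 0 0 0 0" --pt "85 -36 -17.3 0 0 0 0" --pt "85 -36 -17.3 0 0 0 0" --force 40

```text
time: 1.1
tool_pos: [296.0, 304.4, 255.3]
tcp_rot: [-179.2, 0.1, 139.1]
ft_force: [0.7, -0.8, -0.7]
finger_gap: 85.1
```

```bash
cat >> h.py <<'E'
from scipy.spatial.transform import Rotation as Rn
def go(x,y,z,yaw,slope=0):
    "tool-frame shift and turn from the present pose; slope tilts tool so that -tool x rises by slope rad"
    s=sense();R=Rn.from_euler("xyz",s["tcp_rot"],degrees=True)
    G=Rn.from_euler("xyz",[180,0,yaw],degrees=True)*Rn.from_rotvec([0,slope,0])
    d=R.inv().apply(np.array([x,y,z])-s["tool_pos"])
    print("t",s["time"],"pos",s["tool_pos"].round(1),s["tcp_rot"].round(1),"F",s["ft_force"].round(1),"gap",round(s["finger_gap"],1))
    print("shift",d.round(1),"turn",(R.inv()*G).as_rotvec().round(3))
E
python3 -c "
from h import *
go(568,-286,150,139.7)
G=Rn.from_euler('xyz',[180,0,207.3],degrees=True)*Rn.from_rotvec([0,.28,0]);print(G.as_matrix().round(2))"
```

```text
t 1.1 pos [296.  304.4 255.3] [-1.792e+02  1.000e-01  1.391e+02] F [ 0.7 -0.8 -0.7] gap 85.1
shift [-592.1 -266.3  110.3] turn [-0.013  0.002 -0.011]
[[-0.85 -0.46 -0.25]
 [-0.44  0.89 -0.13]
 [ 0.28  0.   -0.96]]
```

servo_tool --pt "85 -39 -17.7 5 0 0 0" --pt "85 -39 -17.7 5 0 0 0" --pt "85 -39 -17.7 5 0 0 0" --pt "85 -39 -17.7 5 0 0 0" --pt "85 -39 -17.7 5 0 0 0" --pt "85 -39 -17.7 5 0 0 0" --pt "85 -39 -17.7 5 0 0 0" --pt "85 -39 -17.7 5 0 0 0" --pt "85 -39 -17.7 5 0 0 0" --pt "85 -39 -17.7 5 0 0 0"

```text
time: 2.1
tool_pos: [476.9, -102.3, 205.4]
tcp_rot: [-179.4, 0.2, 139.1]
ft_force: [1.0, 1.0, 0.3]
finger_gap: 85.0
```

```bash
sed -i 's/\[0,slope,0\]/[0,-slope,0]/' h.py && python3 -c "
from h import *
go(568,-286,150,139.7)"
```

```text
t 2.1 pos [ 476.9 -102.3  205.4] [-179.4    0.2  139.1] F [1.  1.  0.3] gap 85.0
shift [-188.9  -78.7   56.7] turn [-0.011  0.003 -0.01 ]
```

servo_tool --pt "85 -36 -15 8 -0.003 0 -0.003" --pt "85 -36 -15 10 -0.003 0 -0.003" --pt "85 -36 -15 10 -0.003 0 -0.003" --pt "85 -36 -15 10 0 0 0" --pt "85 -36 -15 10 0 0 0" --pt "85 0 0 0 0 0 0" --pt "85 0 0 0 0 0 0"

```text
time: 2.8
tool_pos: [564.9, -289.3, 149.0]
tcp_rot: [-179.8, -0.3, 139.3]
ft_force: [0.1, 0.5, -0.3]
finger_gap: 85.2
```

```bash
python3 - <<'E'
from h import *
import cv2
go(568,-286,150,139.7)
s=snapshot("scene");t=snapshot("top")
def crop(im,x,y): return cv2.resize(im[y:y+100,x:x+100],None,fx=4,fy=4,interpolation=cv2.INTER_CUBIC)
cv2.imwrite("pics/app.png",np.clip(np.hstack([crop(s,160,260),crop(t,395,165)])*1.4,0,255).astype(np.uint8))
E
```

```text
t 2.8 pos [ 564.9 -289.3  149. ] [-179.8   -0.3  139.3] F [ 0.1  0.5 -0.3] gap 85.2
shift [-0.1  4.5 -1. ] turn [-0.003 -0.006 -0.007]
```

View pics/app.png

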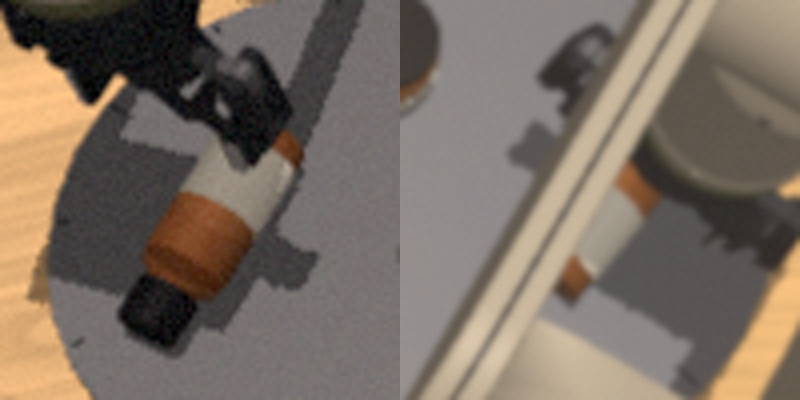

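The gripper is over the body of the bottle and lined up with it; the bottle hasn't moved. Descending.

servo_tool --pt "85 0 2.5 18 -0.003 -0.006 -0.007" --pt "85 0 2 18 0 0 0" --pt "85 0 0 18 0 0 0" --pt "85 0 0 18 0 0 0" --pt "85 0 0 12 0 0 0" --pt "85 0 0 8 0 0 0" --pt "85 0 0 0 0 0 0"

```text
time: 3.6
tool_pos: [570.6, -279.3, 63.1]
tcp_rot: [179.9, 0.7, 140.2]
ft_force: [-0.9, -0.8, -0.8]
finger_gap: 84.9
```

```bash
python3 -c "
from h import *
go(568,-286,40.5,139.7)"
```

```text
t 3.6 pos [ 570.6 -279.3   63.1] [179.9   0.7 140.2] F [-0.9 -0.8 -0.8] gap 84.9
shift [-2.  -6.9 22.6] turn [0.003 0.012 0.009]
```

servo_tool --pt "85 0 -5 10 0 0.01 0.008" --pt "85 0 -1 8 0 0 0" --pt "85 0 0 0 0 0 0"

```text
time: 3.9
tool_pos: [567.9, -284.8, 46.1]
tcp_rot: [179.8, 0.3, 139.7]
ft_force: [-1.0, 0.1, 0.7]
finger_gap: 84.9
```

```bash
python3 -c "
from h import *
go(568,-286,40.5,139.7)"
```

```text
t 3.9 pos [ 567.9 -284.8   46.1] [179.8   0.3 139.7] F [-1.   0.1  0.7] gap 84.9
shift [-0.8 -0.8  5.6] turn [0.003 0.005 0.   ]
```

servo_tool --pt "85 -1 -1 5 0 0 0" --pt "58 0 0 0 0 0 0" --pt "56 0 0 0 0 0 0" --pt "53 0 0 0 0 0 0" --pt "50 0 0 0 0 0 0" --pt "45 0 0 0 0 0 0" --pt "40 0 0 0 0 0 0" --pt "40 0 0 0 0 0 0" --pt "40 0 0 0 0 0 0" --force 40

```text
time: 4.8
tool_pos: [568.8, -287.1, 41.8]
tcp_rot: [179.8, 0.4, 139.7]
ft_force: [-0.2, 0.4, -1.3]
finger_gap: 48.8
```

```bash
python3 -c "
from h import *
go(568,-286,160,139.7)"
```

```text
t 4.8 pos [ 568.8 -287.1   41.8] [179.8   0.4 139.7] F [-0.2  0.4 -1.3] gap 48.8
shift [   0.5    0.8 -118.2] turn [ 0.003  0.007 -0.   ]
```

servo_tool --pt "40 0 0 -5 0 0 0" --pt "40 0 0 -12 0 0 0" --pt "40 0 0 -20 0 0 0" --pt "40 0 0 -25 0 0 0" --pt "40 0 0 -25 0 0 0" --pt "40 0 0 -25 0 0 0" --pt "40 0 0 -25 0 0 0" --pt "40 0 0 -20 0 0 0" --pt "40 0 0 0 0 0 0" --pt "40 0 0 0 0 0 0" --force 60

```text
time: 5.8
tool_pos: [565.5, -285.7, 208.4]
tcp_rot: [179.8, 0.2, 139.7]
ft_force: [-0.4, 0.3, -3.0]
finger_gap: 48.6
```

```bash
python3 - <<'E'
from h import *
import cv2
go(517,223,200,207.3,.28)
s=snapshot("scene")
cv2.imwrite("pics/lift.png",np.clip(cv2.resize(s[220:370,120:320],None,fx=3,fy=3)*1.4,0,255).astype(np.uint8))
E
```

```text
t 5.8 pos [ 565.5 -285.7  208.4] [179.8   0.2 139.7] F [-0.4  0.3 -3. ] gap 48.6
shift [366.1 356.5   8.2] turn [-0.165 -0.242 -1.172]
```

View pics/lift.png

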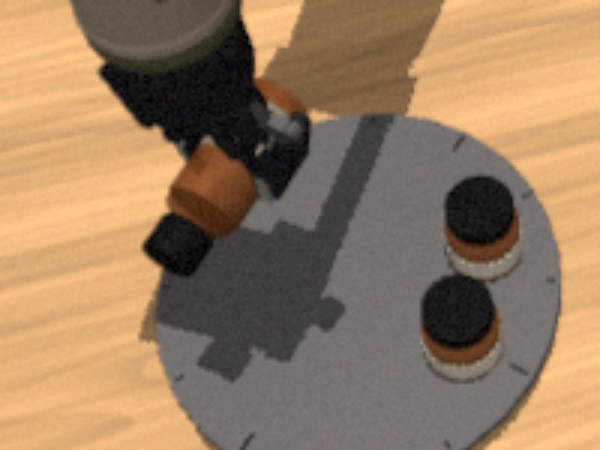

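The bottle is lifted and held level, with both jars standing. Carrying it to the rest.

servo_tool --pt "40 25 25 0 0 0 0" --pt "40 32 31 0 0 0 0" --pt "40 32 31 0 0 0 0" --pt "40 32 31 0 0 0 0" --pt "40 32 31 0 0 0 0" --pt "40 32 31 0 0 0 0" --pt "40 32 31 0 0 0 0" --pt "40 32 31 0 0 0 0" --pt "40 32 31 0 0 0 0" --pt "40 32 31 0 0 0 0"

```text
time: 6.85
tool_pos: [513.9, 158.9, 191.1]
tcp_rot: [-179.4, -0.9, 139.1]
ft_force: [0.1, 1.0, -2.3]
finger_gap: 48.9
```

servo_tool --pt "40 25 25 0 0 0 0" --pt "40 18 18 0 0 0 0" --pt "40 0 0 0 0 0 -0.12" --pt "40 0 0 0 0 0 -0.14" --pt "40 0 0 0 0 0 -0.14" --pt "40 0 0 0 0 0 -0.14" --pt "40 0 0 0 0 0 -0.14" --pt "40 0 0 0 0 0 -0.14" --pt "40 0 0 0 0 0 -0.14" --pt "40 0 0 0 0 0 -0.14"

```text
time: 7.85
tool_pos: [496.3, 227.2, 171.8]
tcp_rot: [179.1, -2.6, -154.9]
ft_force: [0.7, 0.4, -1.8]
finger_gap: 48.3
```

```bash
python3 -c "
from h import *
go(517,223,190,207.3,.28)"
```

```text
t 7.85 pos [496.3 227.2 171.8] [ 179.1   -2.6 -154.9] F [ 0.7  0.4 -1.8] gap 48.3
shift [-16.1 -12.3 -19.1] turn [ 0.01  -0.325 -0.042]
```

servo_tool --pt "40 0 0 -12 0 -0.1 -0.02" --pt "40 0 0 -10 0 -0.11 -0.02" --pt "40 0 0 -5 0 -0.11 0" --pt "40 0 0 0 0 0 0" --pt "40 0 0 0 0 0 0"

```text
time: 8.35
tool_pos: [489.1, 224.2, 184.9]
tcp_rot: [179.1, 15.0, -152.5]
ft_force: [-0.2, 0.1, -1.4]
finger_gap: 48.3
```

```bash
cat >> h.py <<'E'
O=np.array([517.4,223.1,99.]);YB=27.3
def bedR():
    return (Rn.from_euler("xyz",[180,0,YB+180],degrees=True)*Rn.from_rotvec([0,.28,0])).as_matrix()@np.diag([-1,1,-1])
def bed():
    "bed axes as columns"
    a=np.radians(YB);u=np.array([np.cos(a),np.sin(a),0]);k=np.array([0,0,1.])
    return np.c_[np.cos(.28)*u+np.sin(.28)*k,[-u[1],u[0],0],-np.sin(.28)*u+np.cos(.28)*k]
def seat(dx,dy,dz,off=19.):
    go(*(O+bed()@[dx,dy,dz-off]),YB+180,.28)
E
python3 - <<'E'
from h import *
import cv2
seat(5,0,60)
s=snapshot("scene");t=snapshot("top")
def crop(im,x,y): return cv2.resize(im[y:y+120,x:x+100],None,fx=4,fy=4,interpolation=cv2.INTER_CUBIC)
cv2.imwrite("pics/hov.png",np.clip(np.hstack([crop(s,365,170),crop(t,170,165)])*1.5,0,255).astype(np.uint8))
E
```

```text
t 8.35 pos [489.1 224.2 184.9] [ 179.1   15.  -152.5] F [-0.2  0.1 -1.4] gap 48.3
shift [ -5.8 -14.8  48. ] turn [ 0.017 -0.019  0.002]
```

View pics/hov.png

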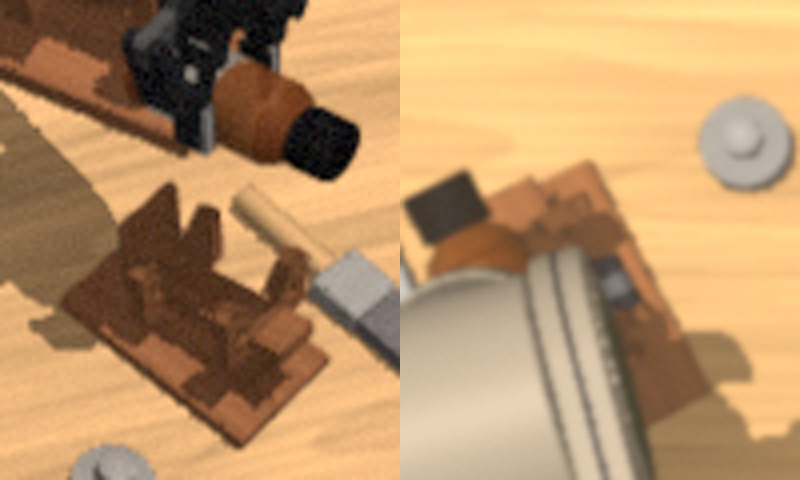

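The bottle hangs over the rest with its cap uphill; the stop and both V pairs are visible. I'll come closer and measure the cap.

servo_tool --pt "40 -2 -5 15 0.005 -0.006 0" --pt "40 -2 -5 18 0.005 -0.006 0" --pt "40 -2 -4 18 0.005 -0.006 0" --pt "40 0 0 14 0 0 0" --pt "40 0 0 0 0 0 0" --pt "40 0 0 0 0 0 0"

```text
time: 9.05
tool_pos: [523.1, 225.5, 123.2]
tcp_rot: [180.0, 15.6, -152.5]
ft_force: [-0.1, 1.0, -2.8]
finger_gap: 48.3
```

```bash
python3 - <<'E'
from h import *
import cv2
seat(5,0,42)
st=sense();R=Rn.from_euler("xyz",st["tcp_rot"],degrees=True).as_matrix()
o=st["tool_pos"]-R[:,2]*19; print("bottle origin est in bed",(bed().T@(o-O)).round(1)); cap=o-80*R[:,0]; cen=o-67*R[:,0]
s=snapshot("scene");t=snapshot("top")
for n,im in(("scene",s),("top",t)): print(n,"predicted capface",proj(n,cap).round(1),"base",proj(n,o+50*R[:,0]).round(1))
out=[]
for n,im in(("scene",s),("top",t)):
    p=proj(n,o);x0,y0=int(p[0]-45),int(p[1]-50);k=4
    c=np.clip(cv2.resize(im[y0:y0+100,x0:x0+100],None,fx=k,fy=k,interpolation=cv2.INTER_CUBIC)*1.5,0,255).astype(np.uint8)
    for q,col in((cap,(0,255,255)),(o+50*R[:,0],(0,255,0)),(O+bed()@[-50,25,7],(255,0,255)),(O+bed()@[-50,-25,7],(255,0,255)),(o-40*R[:,0],(255,255,0))):
        cv2.circle(c,tuple(int(w) for w in (proj(n,q)-[x0,y0]+.5)*k),4,col,1)
    out.append(c);print(n,x0,y0)
cv2.imwrite("pics/hov2.png",np.hstack(out))
E
```

```text
t 9.05 pos [523.1 225.5 123.2] [ 180.    15.6 -152.5] F [-0.1  1.  -2.8] gap 48.3
shift [ 7.6  0.5 -1.4] turn [ 0.002 -0.008  0.004]
bottle origin est in bed [12.7 -0.5 40.5]
scene predicted capface [451.5 236.6] base [405.6 213.7]
top predicted capface [183.1 198.3] base [213.8 254.9]
scene 377 172
top 157 183
```

View pics/hov2.png

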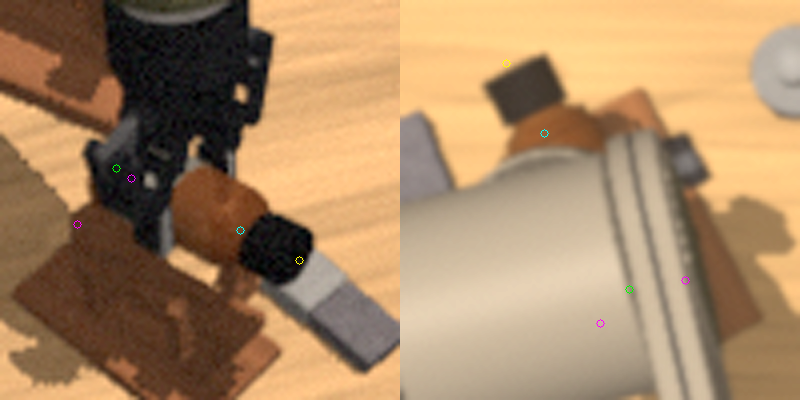

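The cap sits about 5–6 mm short of the prediction in both views (top (516,71) in the crop against the predicted (506,63)). So I gripped the bottle that much toward the cap. The bottle origin is then about +7 mm up-slope, which clears the stop. Lowering it square to the slope.

servo_tool --pt "40 0 1 8 0 0 0" --pt "40 0 0 8 0 0 0" --pt "40 0 0 6 0 0 0" --pt "40 0 0 4 0 0 0" --pt "40 0 0 4 0 0 0" --pt "40 0 0 0 0 0 0"

```text
time: 9.75
tool_pos: [531.3, 231.0, 94.6]
tcp_rot: [-180.0, 15.8, -152.5]
ft_force: [0.3, -0.2, -2.8]
finger_gap: 48.4
```

```bash
python3 -c "
from h import *
seat(11,1,0)"
```

```text
t 9.75 pos [531.3 231.   94.6] [-180.    15.8 -152.5] F [ 0.3 -0.2 -2.8] gap 48.4
shift [ 3.1  0.3 10.3] turn [ 0.001 -0.004  0.004]
```

servo_tool --pt "40 1 0 3 0 0 0" --pt "40 1 0 2 0 0 0" --pt "40 0 0 2 0 0 0" --pt "40 0 0 0 0 0 0"

```text
time: 10.15
tool_pos: [531.1, 230.9, 86.8]
tcp_rot: [-180.0, 15.8, -152.5]
ft_force: [0.2, -0.4, -1.8]
finger_gap: 48.6
```

```bash
python3 -c "
from h import *
seat(11,1,0)"
```

```text
t 10.15 pos [531.1 230.9  86.8] [-180.    15.8 -152.5] F [ 0.2 -0.4 -1.8] gap 48.6
shift [0.8 0.3 2.9] turn [ 0.001 -0.004  0.004]
```

servo_tool --pt "40 0 0 1.5 0 0 0" --pt "40 0 0 1.5 0 0 0" --pt "40 0 0 1 0 0 0" --pt "40 0 0 0 0 0 0"

```text
time: 10.55
tool_pos: [531.7, 231.7, 85.2]
tcp_rot: [-180.0, 15.8, -152.4]
ft_force: [-1.2, -0.3, -2.9]
finger_gap: 48.5
```

```bash
python3 -c "
from h import *
seat(11,1,0)"
```

```text
t 10.55 pos [531.7 231.7  85.2] [-180.    15.8 -152.4] F [-1.2 -0.3 -2.9] gap 48.5
shift [ 1.1 -0.1  1.1] turn [ 0.001 -0.005  0.005]
```

servo_tool --pt "40 0 0 1.5 0 0 0" --pt "40 0 0 1.5 0 0 0" --pt "40 0 0 1.5 0 0 0"

```text
time: 10.85
tool_pos: [531.8, 232.1, 84.5]
tcp_rot: [-180.0, 15.6, -152.3]
ft_force: [-19.4, -7.9, 20.3]
finger_gap: 48.1
```

```bash
python3 -c "
from h import *
seat(11,1,0)
s=sense();print(bed().T@s['ft_force'],s['wrist_torque'])"
```

```text
t 10.85 pos [531.8 232.1  84.5] [-180.    15.6 -152.3] F [-19.4  -7.9  20.3] gap 48.1
shift [ 1.3 -0.4  0.4] turn [ 0.002 -0.007  0.007]
[-14.44730927   1.93346678  25.29658274] [-1.02508236  2.03924294  0.33190491]
```

servo_tool --pt "40 0.5 0 -1 0 0 0" --pt "40 1.5 0 0 0 0 0" --pt "40 1.5 0 0 0 0 0" --pt "40 1.5 0 0 0 0 0"

```text
time: 11.25
tool_pos: [527.9, 229.9, 84.8]
tcp_rot: [-179.9, 15.7, -152.3]
ft_force: [0.2, -0.5, -1.9]
finger_gap: 48.8
```

```bash
cat >> h.py <<'E'
def f(dx,dy=1,dz=0):
    seat(dx,dy,dz); s=sense();print("F bed",(bed().T@s['ft_force']).round(1),"pos bed",(bed().T@(s["tool_pos"]-O)+[0,0,19]).round(1))
E
python3 -c "
from h import *
f(6)"
```

```text
t 11.25 pos [527.9 229.9  84.8] [-179.9   15.7 -152.3] F [ 0.2 -0.5 -1.9] gap 48.8
shift [ 2.  -0.2  2. ] turn [ 0.001 -0.005  0.007]
F bed [-0.5 -0.6 -1.8] pos bed [8.  1.2 1.9]
```

Free again, about 1.5 mm above contact. I'll slide it down-slope until it touches the stop.

servo_tool --pt "40 1.5 0 0.3 0 0 -0.003" --pt "40 1.5 0 0.3 0 0 -0.003" --pt "40 1.5 0 0 0 0 0"

```text
time: 11.55
tool_pos: [523.9, 227.8, 82.5]
tcp_rot: [-179.9, 15.7, -151.9]
ft_force: [0.3, 0.2, -1.9]
finger_gap: 48.5
```

```bash
python3 -c "
from h import *
f(6)"
```

```text
t 11.55 pos [523.9 227.8  82.5] [-179.9   15.7 -151.9] F [ 0.3  0.2 -1.9] gap 48.5
shift [-3.  -0.3  0.9] turn [ 0.001 -0.005  0.014]
F bed [-0.2  0.1 -1.9] pos bed [3.  1.2 0.9]
```

servo_tool --pt "40 1.2 0 0 0 0 0.006" --pt "40 1.2 0 0 0 0 0.006" --pt "40 1.2 0 0 0 0 0"

```text
time: 11.85
tool_pos: [523.0, 226.9, 83.2]
tcp_rot: [180.0, 16.1, -152.7]
ft_force: [5.1, 3.8, -3.8]
finger_gap: 48.0
```

```bash
python3 -c "
from h import *
f(6)"
```

```text
t 11.85 pos [523.  226.9  83.2] [ 180.    16.1 -152.7] F [ 5.1  3.8 -3.8] gap 48.0
shift [-3.9  0.2  2. ] turn [0.001 0.001 0.001]
F bed [ 5.   1.1 -5.4] pos bed [2.1 0.8 1.9]
```

The stop is touched: +5 N up-slope. Now pressing it down into the V.

servo_tool --pt "40 0 0 1 0 0 0" --pt "40 0 0 1 0 0 0" --pt "40 0 0 1 0 0 0" --pt "40 0 0 0.5 0 0 0"

```text
time: 12.25
tool_pos: [523.3, 227.4, 82.2]
tcp_rot: [180.0, 16.0, -152.6]
ft_force: [-5.1, -1.6, 4.4]
finger_gap: 48.2
```

```bash
python3 -c "
from h import *
f(2)"
```

```text
t 12.25 pos [523.3 227.4  82.2] [ 180.    16.  -152.6] F [-5.1 -1.6  4.4] gap 48.2
shift [ 0.3 -0.1  0.9] turn [ 0.001 -0.     0.001]
F bed [-3.8  0.9  5.7] pos bed [2.3 1.1 0.9]
```

servo_tool --pt "40 0.8 0 0.5 0 0 0" --pt "40 0.8 0 0.5 0 0 0" --pt "40 0.3 0 0.3 0 0 0" --pt "40 0 0 0.2 0 0 0"

```text
time: 12.65
tool_pos: [523.3, 227.3, 82.2]
tcp_rot: [180.0, 16.2, -152.6]
ft_force: [-3.2, -1.5, 5.7]
finger_gap: 48.9
```

```bash
python3 - <<'E'
from h import *
import cv2
f(2)
s=snapshot("scene");t=snapshot("top")
c=lambda im,x,y:cv2.resize(im[y:y+80,x:x+80],None,fx=5,fy=5,interpolation=cv2.INTER_CUBIC)
cv2.imwrite("pics/seat.png",np.clip(np.hstack([c(s,375,205),c(t,165,190)])*1.5,0,255).astype(np.uint8))
E
```

```text
t 12.65 pos [523.3 227.3  82.2] [ 180.    16.2 -152.6] F [-3.2 -1.5  5.7] gap 48.9
shift [ 0.3 -0.1  0.9] turn [0.    0.003 0.001]
F bed [-1.8  0.1  6.5] pos bed [2.3 1.1 0.9]
```

View pics/seat.png

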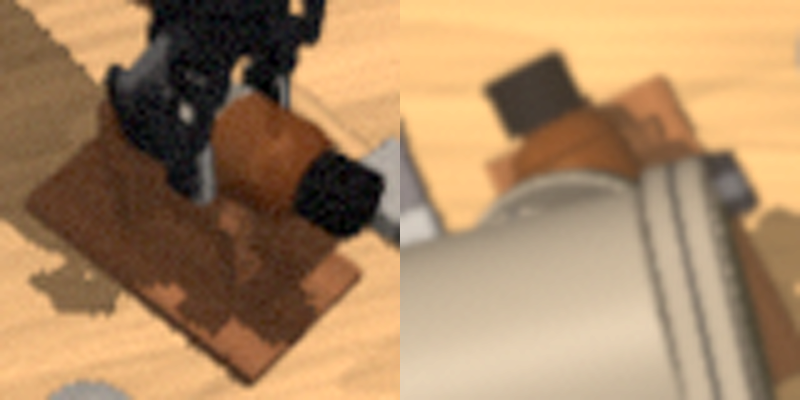

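The bottle lies in the V with its cap uphill, held at seat height (normal force about 6 N) and within 1 mm of where it met the stop. Releasing, then backing off square to the slope.

servo_tool --pt "52 0 0 0 0 0 0" --pt "56 0 0 0 0 0 0" --pt "65 0 0 0 0 0 0" --pt "85 0 0 0 0 0 0" --pt "85 0 0 0 0 0 0" --pt "85 0 0 0 0 0 0"

```text
time: 13.35
tool_pos: [522.3, 226.5, 80.3]
tcp_rot: [180.0, 16.0, -152.7]
ft_force: [0.5, 0.2, -0.4]
finger_gap: 84.8
```

servo_tool --pt "85 0 0 -5 0 0 0" --pt "85 0 0 -10 0 0 0" --pt "85 0 0 -15 0 0 0" --pt "85 0 0 -20 0 0 0" --pt "85 0 0 -30 0 0 0" --pt "85 0 0 -40 0 0 0" --pt "85 0 0 -40 0 0 0" --pt "85 20 0 -20 0 0 0" --pt "85 30 0 0 0 0 0" --pt "85 0 0 0 0 0 0"

```text
time: 14.35
tool_pos: [430.8, 179.4, 253.7]
tcp_rot: [-179.9, 16.3, -152.6]
ft_force: [0.8, -0.4, -1.0]
finger_gap: 84.9
```

servo_tool --pt "85 40 0 0 0 0 0" --pt "85 40 0 0 0 0 0" --pt "85 40 0 0 0 0 0" --pt "85 0 0 0 0 0 0" --pt "85 0 0 0 0 0 0"

```text
time: 14.85
tool_pos: [343.4, 131.2, 219.1]
tcp_rot: [179.8, 15.0, -152.7]
ft_force: [0.6, -1.1, 0.9]
finger_gap: 85.1
```

```bash
python3 - <<'E'
from h import *
import cv2
f(2)
s=snapshot("scene");t=snapshot("top");B=bed();P=lambda x,y=0,z=0:O+B@[x,y,z]
out=[]
for n,im,x0,y0 in(("scene",s,375,205),("top",t,165,190)):
    c=np.clip(cv2.resize(im[y0:y0+80,x0:x0+80],None,fx=5,fy=5,interpolation=cv2.INTER_CUBIC)*1.5,0,255).astype(np.uint8)
    for a,b,col in((P(-50),P(80),(255,0,255)),(P(80,-18),P(80,18),(0,255,255)),(P(40,-25),P(40,25),(0,255,0)),(P(-50,-25),P(-50,25),(0,255,0))):
        cv2.line(c,*[tuple(int(w) for w in(proj(n,q)-[x0,y0]+.5)*5) for q in(a,b)],col,1)
    out.append(c)
w=np.hstack([cv2.resize(s[240:400,150:420],(540,200+120-0))[:,:400],cv2.resize(t[130:290,340:500],(400,320))])[:200] if 0 else cv2.resize(s[230:380,160:460],(400,200))
w=np.hstack([w,cv2.resize(t[130:330,100:500],(400,200))])
cv2.imwrite("pics/end.png",np.vstack([np.hstack(out),w]))
E
```

```text
t 14.85 pos [343.4 131.2 219.1] [ 179.8   15.  -152.7] F [ 0.6 -1.1  0.9] gap 85.1
shift [-161.4    2.1  185.9] turn [ 0.003 -0.018  0.001]
F bed [ 0.2 -1.3  0.8] pos bed [-156.    -1.9  188.8]
```

View pics/end.png

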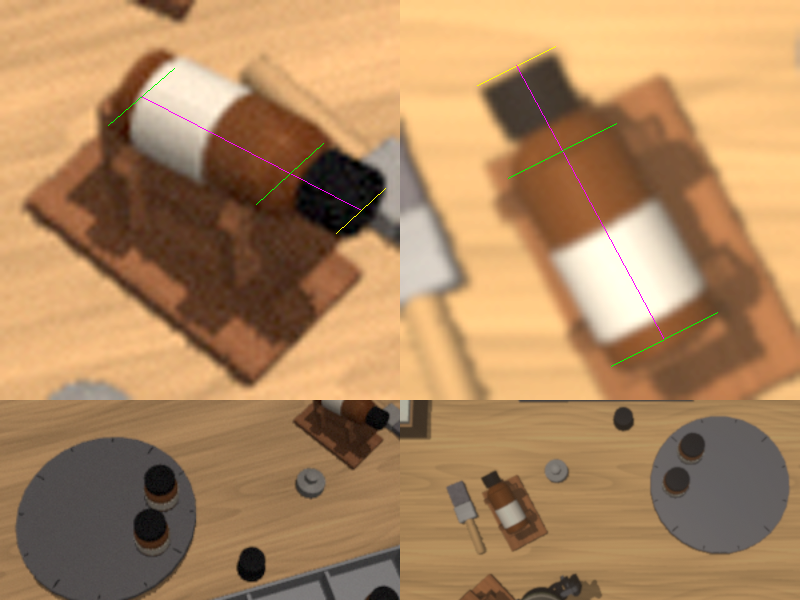

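The bottle rests along the predicted seat axis: cap face within about 1–2 mm, base at the stop. The jars, brush, weight and loupe are in place and the arm is clear. Handing in.

```bash
python3 -c "
from bench import *
print(hand_in())"
```

```text
the job is handed in; nothing more can be done
None
```

The bottle is in the smaller rest, cap uphill with its base at the foot stop, and the job was handed in at about 15 s of the 56 s allowed. `hand_in` gives no verdict, so the result rests on my own checks.

- **What I did:** I gripped the bottle across its body and lifted it clear of the turntable. I carried it over at about 200 mm and tilted it to the slope. I lowered it into the V, slid it down to the stop, pressed it home, then released and backed off.
- **While held in the rest:** Touching the stop gave about 5 N up-slope, and pressing into the V gave about 6 N. The seat height was within 1 mm of the estimate.
- **After release:** In both camera views the bottle follows the predicted seat axis, with the cap face within about 1–2 mm. Both jars are standing on the turntable; the brush, weight and loupe look unmoved. The arm is clear, and the wrist force read close to zero.
- **What disagreed:** My first grip estimate was off by about 2–5 mm along the bottle, which the stop took up. My guess for the height of the V supports' cheeks did not match the pictures, so I placed the rest from its stop, bar and board instead. The force along the slope had turned slightly downhill (about -2 N) at the last press, so a gap of a millimetre or so at the stop can't be ruled out.

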